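# Degrease a rope end fitting and hold it up to drain in tongs

## Robot

A 6-joint arm with a two-finger parallel gripper is mounted at the origin on the work surface. World frame = base frame: x ahead of the robot, y to its left, z up, the work surface at z = 0. Lengths are in m, angles in rad, forces in N, time in s.
With the tool pointing down it reaches from about 0.35 to 0.775 m from the base axis. Payload 7.3 kg.
Tool frame: the origin (TCP) lies on the centre line of the jaws, within the pads' length; the fingertips stand robot.nose_length ahead of it and the grasp point (between the pads) is the TCP (robot.nose_length is the distance from the TCP to the fingertips, in m); z points along the fingers, y is the direction in which the jaws open and shut (so a half turn about z gives the same grasp; the last joint's range is limited). The gripper opens to 92 mm and grips with 3 to 60 N. Pads are 19 mm wide; open, the fingers measure 130 mm over their backs; the gripper's body (75 mm by 190 mm) begins 47 mm behind the grasp point.
Start: joints at [-1.289, 0.342, 1.524, -0, 1.275, -0.146], TCP at [0.218, -0.478, 0.246] pointing down, gripper open.
Joint ranges: [-2.53, 2.53], [-0.77, 2.02], [0.04, 2.7], [-1, 4.14], [0.28, 2.66], [-3.11, 3.11]. Speed limits (rad/s): [2.57, 2.57, 3.14, 3.14, 3.14, 3.14].

## Interface

Orientations are given as [roll, pitch, yaw] about the fixed x, y, z axes, in that order (R = Rz(yaw) Ry(pitch) Rx(roll)).
In Python, from cell import robot, read_camera gives the robot as it stands.
- The arm moves only by the shell command python3 -m crank 'ROWS' [FORCE]. ROWS is JSON, a list of rows, each a list of 7 numbers: the shift along the tool's x, y, z in cm, then the turn, a rotation vector about the tool's x, y, z in degrees, then the opening, from 0 (shut) to 1 (fully open). In form: [[tx, ty, tz, wx, wy, wz, jaw], ...]. A call has 1 to 5 rows; each row is the pose to reach, as a shift and turn from the pose commanded when the call began, along the tool's axes at that moment; what a row does not reach only later rows make up. A row lasts 1/8 s, in which the tool goes at most 62.5 mm and 10.7 degrees, less where a joint would pass 70% of its speed; a pose out of reach is approached as far as the arm can. A call with a gripper value outside its range is refused whole. The fingers move at their own pace and stop on an object; FORCE is the grip in N (left out, the last holds). Time passes only in rows, so rows that repeat a pose let the fingers close. It gives the time, the measured TCP pose, the force and the opening at its end, in the units of the state.
- robot.observe(): the state, without advancing time (a new reading comes with each control period).
- read_camera(name): name is "side" or "top"; returns a dict with "frame" (480x640x3 uint8, red, green, blue), "intrinsics" (3x3 intrinsics, pixels), "R" (3x3) and "t" (3): a world point X has camera coordinates R X + t. Camera axes: x right, y down, z forward; pixel columns grow to the right and rows downward; lengths in m; the calibration is good to about 2 mm. A picture is of the moment at which its call begins. There is no depth.
- robot.hand_in(): hands the job in, once; it reports no verdict.
The state is a dict: "time": time; "qpos": joint angles; "qvel": joint speeds; "joint_efforts": joint torques, N m; "tool_pos": TCP position; "tool_rot": TCP orientation; "contact_force": force on the tool from outside, world axes, zero at the start; "torque": the same for the moment, N m; "opening": finger opening in m.
Only numpy, scipy, OpenCV 4.12 (cv2) and the standard library are available. Lean on these libraries where they do the work, as an engineer would, in place of code of your own. Each camera call takes 0.05 s, during which the arm holds its last target.

## Task

Clean the steel rope end fitting that stands in the drip tray: press the cap of the spray bottle beside the tray right down and let it spring back up, then take the sprung tongs from their rest, close the jaws on the fitting and lift it a good hand's breadth clear of the tray, keeping it over the tray so that it drains there. Touch the fitting only with the tongs and do not knock it over, leave everything else where it is, and finish while still holding the fitting up in the tongs.

Things in the scene. Friction and masses are not known exactly. Their poses are not given: they have to be found in the camera images.
- tray: Shallow steel drip tray, fixed, 162 mm along its x, 265 mm along its y (long side), rim 10 mm high, filled by a flat perforated grid whose top is 12 mm above the work surface. Origin: centre of its underside, on the work surface. Near its ends lie a low thimble and a short sleeve: leave these.
- fitting_mid (a point): Rope end fitting, loose, stands upright on the tray's grid, mouth down: a plain steel cup 32 mm in diameter and 40 mm high (the cylinder to hold), on it a small neck and an eye, 65 mm high in all; 0.09 kg. The point is on its axis, 20 mm above its foot, half-way up the cylinder; z up along its axis.
- fitting: The same fitting; origin at the centre of its foot.
- nozzle (a joint): Stroke of the spray bottle's sprung cap in m: 0 up, 0.008 right down. The spring takes 3 N at first and 6.2 N at the bottom, and pushes the cap back up.
- nozzle_top (a point): Centre of the flat round top (33 mm across) of the spray bottle's cap, 190 mm above the work surface; pressed straight down. The white bottle (72 mm across) is held fast in a bolted holder (80 mm across, base plate 100 by 100 mm) beside the tray's +y end, its nozzle pointing across the tray.
- rest: Tool rest, fixed: a flat plate 200 mm (its x) by 110 mm, 2 mm thick, with two upright ribs across it, 4 mm thick, 22 mm high, at x = -70 and +70 mm, on which the tongs lie. Origin: centre of its underside, on the work surface.
- tongs_grip (a point): Where to grip the sprung steel tongs: midway between their arms, amid black rubber sleeves (45 mm to each side along x). x runs from hinge to jaws, the arms close along y, z up. Arms, sleeves and jaws reach 10 mm above and below this point. Open width over the sleeves here 61 mm (57 to 65 within 30 mm along x); the sprung arms push out with 5 N each, 8 N when shut.
- tongs_jaws (a point): Middle of the tongs' jaws, on the mid-line 110 mm ahead (x) of tongs_grip, same height and axes. Each jaw is a shallow V 32 mm long, hollow side inwards. Open, the lips are about 70 mm apart (80 mm over the outsides). 1 mm less width at tongs_grip takes about 2 mm off the jaw gap; they hold the 32 mm fitting at about 40 mm width over the sleeves at tongs_grip.
- tongs: The whole tongs, 230 mm long, 0.12 kg, lying on their side across the rest's two ribs (lower edge 22 mm above the work surface), balanced about 20 mm behind tongs_grip. Origin: on the axis of the hinge rivet (11 mm across) at the rear end, 105 mm behind tongs_grip, at the arms' lower edge; same axes as tongs_grip.
- tongs_left: The tongs' arm on the +y side, with its jaw; origin at the hinge rivet; it turns about z as the tongs close.
- tongs_right: The tongs' arm on the -y side, with its jaw; origin at the hinge rivet; it turns about z as the tongs close.
- thimble: Bystander on the tray: teardrop steel thimble lying flat, 42 by 30 mm, 8 mm high; origin under its middle.
- ferrule: Bystander on the tray: short aluminium sleeve standing up, 20 mm across, 18 mm high; origin under its middle.
- twine_spool: Bystander behind the tray: brown twine spool, 80 mm across, 90 mm high; origin under its middle.
- glue_jar: Bystander behind the tray: white jar with a black lid, 68 mm across, 85 mm high; origin under its middle.
- cord_reel: Bystander behind the tray: small wooden reel of cord, 80 mm across, 60 mm high; origin under its middle.
- tape_measure: Bystander beyond the tool rest: grey tape measure, 66 by 62 mm, 34 mm high; origin under its middle.
- marker: Bystander between the robot and the tray: marker pen lying flat, about 125 mm long, 12 mm high; origin under its middle.
- shackle: Bystander in front of the spray bottle: steel shackle lying flat, 44 by 44 mm, 12 mm high; origin under its middle.
Not all that is in view belongs to the job. Leave any green look-alike of the part that bears nozzle alone.

How it is judged:
On the way, in this order (a step that is already met when the one before it is completed fails the run):
1. the spray cap is pressed right down, the fitting standing in the tray (value of joint nozzle above 0.006 m and height (world z) of fitting_mid below 0.045 m), for 0.05 s.
2. the spray cap has sprung back up (value of joint nozzle below 0.0015 m), for 0.1 s.
3. the tongs are gripped on both arms and lifted off their rest (contact force between the fingers and tongs_left above 1 N and contact force between the fingers and tongs_right above 1 N and contact force between tongs and rest below 0.05 N and horizontal distance between tongs_grip and rest above 0.05 m), for 0.2 s.
4. both jaws of the tongs press on the fitting (contact force between each of tongs_left, tongs_right and fitting above 0.5 N), for 0.1 s.
At the end, for the whole second after the job is handed in: The fitting hangs still (<0.03 m/s) in both tong jaws (>0.5 N each), foot at least 60 mm over the tray's grid and within the tray's outline from above; the fingers hold both arms of the tongs (>1 N each) and do not touch the fitting; the spray cap is up (all of step 4 and height (world z) of fitting_mid above 0.092 m and x of fitting_mid in the frame of tray between -0.081 and 0.081 m and y of fitting_mid in the frame of tray between -0.1325 and 0.1325 m and contact force between the fingers and tongs_left above 1 N and contact force between the fingers and tongs_right above 1 N and contact force between each of the arm, the fingers and fitting below 0.05 N and height (world z) of tongs_grip above 0.06 m and linear speed of fitting below 0.03 m/s and value of joint nozzle below 0.0015 m); the arm keeps its last pose, push and grip.
It fails at once if the fitting is touched by the robot itself instead of the tongs (contact force between any of the fingers, the arm and fitting above 0.3 N).
It fails at once if the fitting is knocked over (angle between fitting's own z axis and vertical above 1.2 rad).
It fails at once if a bystander is moved by more than 30 mm (distance of any of thimble, ferrule, twine_spool, glue_jar, cord_reel, tape_measure, marker, shackle from where it was at the start of the episode above 0.03 m).
It also fails if it takes over 51 s, if anything falls off the work surface, if the arm or the gripper's body presses on something with over 40 N, if the wrist force passes 120 N, or if a joint passes its speed limit or range.

## Working session

There is one attempt and no reset: what is moved stays moved. The work goes in short steps, Python scripts to look and compute and a shell command to move; the robot and the scene stay as the last step left them, time stands still between calls to the robot, and variables do not carry over. Pictures are saved under pics/ and viewed, and the job is handed in when it is done.

```bash
ls; mkdir -p pics
python3 - <<'E'
from cell import robot, read_camera
import cv2,json
print(robot.observe(), robot.nose_length)
for n in("side","top"):
    c=read_camera(n); cv2.imwrite(f"pics/{n}0.png",c["frame"][:,:,::-1]); print(n,c["intrinsics"],c["R"],c["t"])
E
```

```text
pics
{'time': 0.0, 'qpos': array([-1.28898951e+00,  3.42729224e-01,  1.52503741e+00, -2.93788291e-05,
        1.27541713e+00, -1.45971173e-01]), 'qvel': array([ 0.00088132, -0.00030214, -0.00126182, -0.00072902,  0.00148946,
       -0.00109457]), 'joint_efforts': array([ 1.34039827e-03, -4.31235552e+01, -2.44218367e+01,  7.18832994e-02,
        5.57386153e-02, -1.29070804e-04]), 'tool_pos': array([ 0.21771176, -0.4772974 ,  0.24503446]), 'tool_rot': array([-3.14001438e+00, -2.03637573e-04,  4.27786406e-01]), 'contact_force': array([-0.24252761, -0.61691179,  0.08381124]), 'torque': array([-0.03054625,  0.03240885,  0.033327  ]), 'opening': 0.09197542935138703} 0.019
side [[490.73396009   0.         312.0959592 ]
 [  0.         490.73396009 242.56963061]
 [  0.           0.           1.        ]] [[-0.77549345 -0.63120403  0.0138341 ]
 [-0.44691847  0.53334053 -0.71820036]
 [ 0.44595267 -0.56314239 -0.69569883]] [0.44170511 0.34718959 0.79565764]
top [[580.30488917   0.         312.91135484]
 [  0.         580.30488917 239.08876372]
 [  0.           0.           1.        ]] [[-2.79740583e-04 -9.99973431e-01  7.28415071e-03]
 [-9.83663851e-01 -1.03609207e-03 -1.80012097e-01]
 [ 1.80014861e-01 -7.21551242e-03 -9.83637426e-01]] [0.01886796 0.56206512 1.28837603]
```

View pics/top0.png

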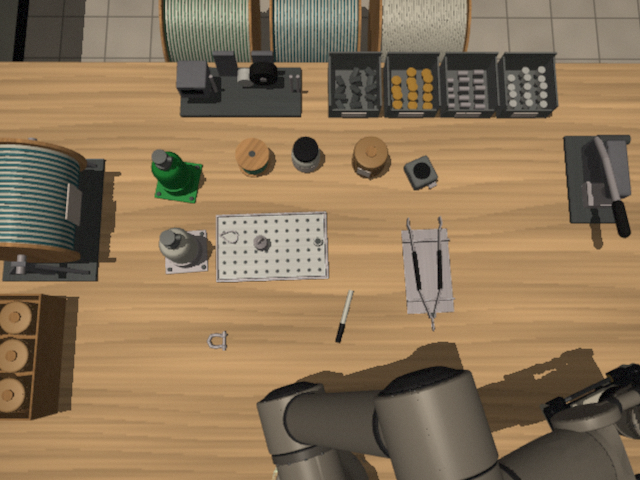

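View pics/side0.png

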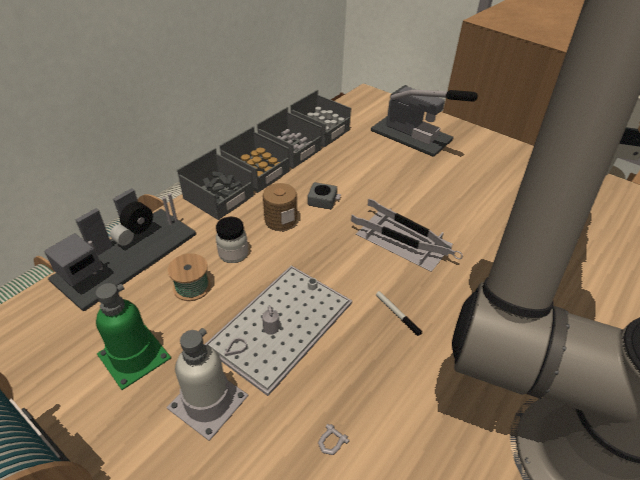

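Run:
```python
import cv2
t=cv2.imread("pics/top0.png"); s=cv2.imread("pics/side0.png")
def crop(im,x,y,w,h,k,n): cv2.imwrite(n,cv2.resize(im[y:y+h,x:x+w],None,fx=k,fy=k,interpolation=cv2.INTER_CUBIC))
crop(t,150,205,190,95,4,"pics/t_tray.png")
crop(t,385,205,85,130,4,"pics/t_tongs.png")
crop(s,160,260,200,150,4,"pics/s_tray.png")
crop(s,340,190,130,90,6,"pics/s_tongs.png")
```

```text
(no output)
```

View pics/t_tray.png

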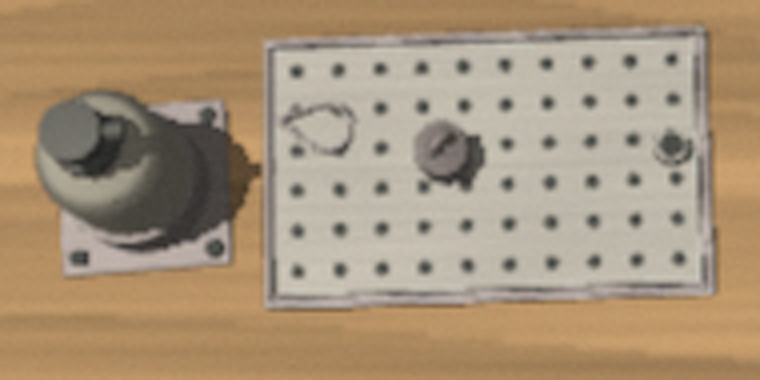

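View pics/t_tongs.png

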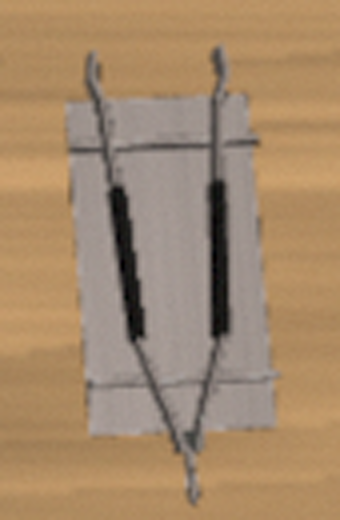

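View pics/s_tray.png

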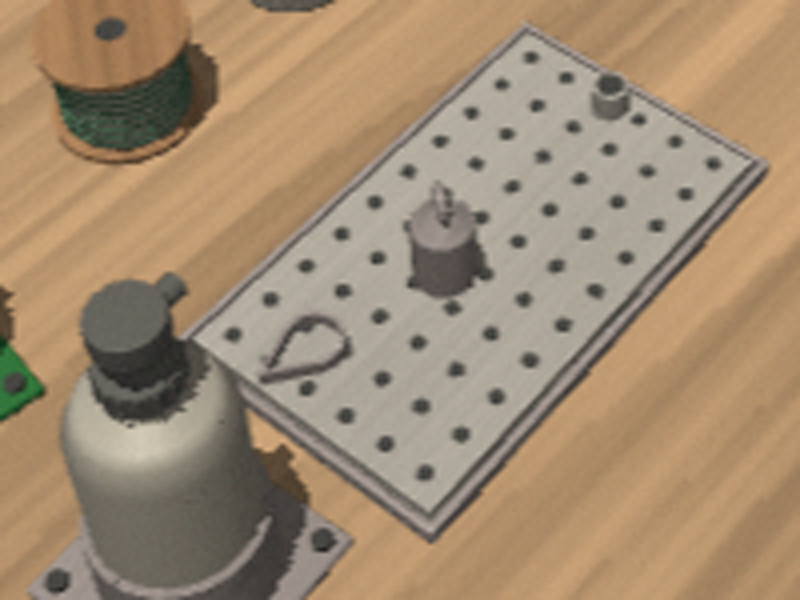

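View pics/s_tongs.png

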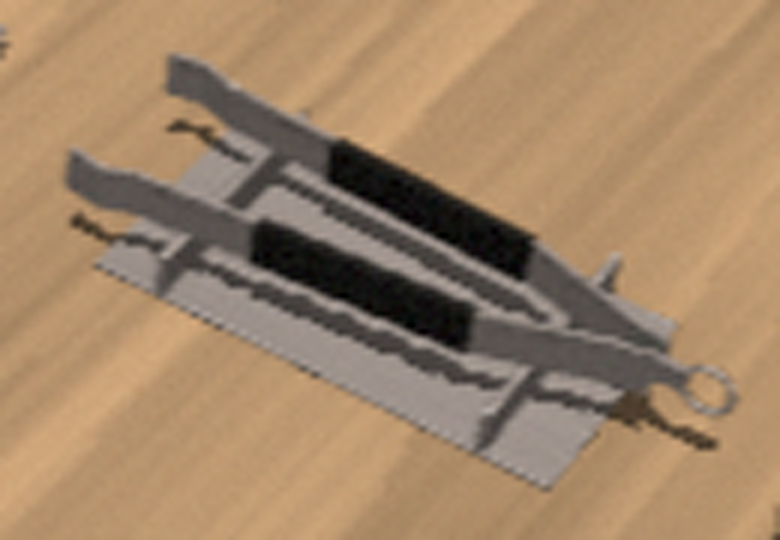

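```bash
cat > h.py <<'E'
import numpy as np
K={'side':np.array([[490.73396009,0,312.0959592],[0,490.73396009,242.56963061],[0,0,1]]),'top':np.array([[580.30488917,0,312.91135484],[0,580.30488917,239.08876372],[0,0,1]])}
R={'side':np.array([[-0.77549345,-0.63120403,0.0138341],[-0.44691847,0.53334053,-0.71820036],[0.44595267,-0.56314239,-0.69569883]]),
'top':np.array([[-2.79740583e-04,-9.99973431e-01,7.28415071e-03],[-9.83663851e-01,-1.03609207e-03,-1.80012097e-01],[1.80014861e-01,-7.21551242e-03,-9.83637426e-01]])}
T={'side':np.array([0.44170511,0.34718959,0.79565764]),'top':np.array([0.01886796,0.56206512,1.28837603])}
def ray(n,p):
    d=R[n].T@np.linalg.inv(K[n])@np.array([p[0],p[1],1.]); return -R[n].T@T[n], d/np.linalg.norm(d)
def onz(n,p,z):
    c,d=ray(n,p); return c+d*(z-c[2])/d[2]
def tri(a,b):
    A=np.zeros((3,3));q=np.zeros(3)
    L=[ray('top',a),ray('side',b)]
    for c,d in L:
        M=np.eye(3)-np.outer(d,d);A+=M;q+=M@c
    x=np.linalg.solve(A,q); return x,[np.linalg.norm((np.eye(3)-np.outer(d,d))@(x-c)) for c,d in L]
def proj(n,X):
    p=K[n]@(R[n]@np.array(X)+T[n]); return p[:2]/p[2]
E
python3 - <<'E'
from h import *
np.set_printoptions(precision=4,suppress=True)
def T4(u,v,x0,y0,k=4): return ((u+.5)/k-.5+x0,(v+.5)/k-.5+y0)
tt=lambda u,v:T4(u,v,150,205); tg=lambda u,v:T4(u,v,385,205); st=lambda u,v:T4(u,v,160,260); sg=lambda u,v:T4(u,v,340,190,6)
print("cap",tri(tt(71,133),st(125,316)),onz('top',tt(71,133),.19),onz('side',st(125,316),.19))
print("fit top disc z.052",onz('top',tt(443,150),.052),onz('side',st(444,222),.052))
for c in [(265,40),(706,28),(714,292),(268,308)]: print("tray",onz('top',tt(*c),.010))
for c in [(526,25),(767,163),(432,535),(190,340)]: print("trayS",onz('side',st(*c),.010))
for n,c in dict(lf=(118,185),lr=(137,340),rf=(217,182),rr=(220,338),jl=(92,50),jr=(219,48),ring=(193,490)).items(): print(n,onz('top',tg(*c),.042))
print('ring side',onz('side',sg(710,380),.042), 'tips', onz('side',sg(72,152),.042),onz('side',sg(170,57),.042))
for c in [(65,100),(247,95),(273,428),(88,435)]: print("rest",onz('top',tg(*c),.002))
for c in [(262,222),(475,300),(330,140),(535,240)]: print("sleeveS",onz('side',sg(*c),.042))
E
```

```text
cap (array([0.5403, 0.3215, 0.188 ]), [np.float64(0.0013855818632147834), np.float64(0.0013855818632147983)]) [0.5388 0.3201 0.19  ] [0.5403 0.3229 0.19  ]
fit top disc z.052 [0.5546 0.1401 0.052 ] [0.556 0.142 0.052]
tray [0.6289 0.2512 0.01  ]
tray [ 0.6366 -0.013   0.01  ]
tray [ 0.4775 -0.017   0.01  ]
tray [0.4679 0.2446 0.01  ]
trayS [ 0.6361 -0.0086  0.01  ]
trayS [ 0.4773 -0.0145  0.01  ]
trayS [0.4677 0.2484 0.01  ]
trayS [0.6243 0.2474 0.01  ]
lf [ 0.5362 -0.2156  0.042 ]
lr [ 0.4463 -0.2236  0.042 ]
rf [ 0.538  -0.2731  0.042 ]
rr [ 0.4475 -0.2713  0.042 ]
jl [ 0.6162 -0.2029  0.042 ]
jr [ 0.6175 -0.2774  0.042 ]
ring [ 0.3613 -0.2526  0.042 ]
ring side [ 0.363 -0.248  0.042] tips [ 0.6145 -0.2014  0.042 ] [ 0.6186 -0.275   0.042 ]
rest [ 0.5944 -0.1927  0.002 ]
rest [ 0.5976 -0.3024  0.002 ]
rest [ 0.3985 -0.3093  0.002 ]
rest [ 0.3944 -0.2007  0.002 ]
sleeveS [ 0.5348 -0.215   0.042 ]
sleeveS [ 0.4501 -0.2298  0.042 ]
sleeveS [ 0.5407 -0.2729  0.042 ]
sleeveS [ 0.4494 -0.2735  0.042 ]
```

```bash
cat >> h.py <<'E'
from scipy.spatial.transform import Rotation as Ro
def delta(goal,yaw=None):
    from cell import robot
    o=robot.observe(); A=Ro.from_euler('xyz',o['tool_rot']); 
    d=A.inv().apply(np.array(goal)-o['tool_pos'])*100
    w=(A.inv()*Ro.from_euler('xyz',[np.pi,0,yaw])).as_rotvec(degrees=True) if yaw is not None else 0
    np.set_printoptions(precision=3,suppress=True)
    print('t',o['time'],'pos',o['tool_pos'],'rot',o['tool_rot'],'F',o['contact_force'],'open',o['opening'],'q',o['qpos']);print('shift cm',d,'turn',w)
E
python3 -c "
from h import *
delta([.36,-.10,.27],.04);delta([.54,.3215,.25],.04)"
```

```text
t 0.1 pos [ 0.218 -0.477  0.245] rot [-3.14  -0.     0.428] F [-0.274 -0.832 -0.091] open 0.09193685709654777 q [-1.289  0.343  1.525 -0.     1.275 -0.146]
shift cm [ 28.602 -28.438  -2.446] turn [-0.075  0.004 22.217]
t 0.1 pos [ 0.218 -0.477  0.245] rot [-3.14  -0.     0.428] F [-0.274 -0.832 -0.091] open 0.09193685709654777 q [-1.289  0.343  1.525 -0.     1.275 -0.146]
shift cm [ 62.465 -59.321  -0.4  ] turn [-0.075  0.004 22.217]
```

```bash
python3 -m crank '[[6,-5,-2.5,0,0,8,0],[11,-10,-2.5,0,0,15,0],[16,-15,-2.5,0,0,22,0],[21,-20,-2.5,0,0,22,0],[26,-25,-2.5,0,0,22,0]]' 20 && python3 -m crank '[[3,-4,0,0,0,0,0],[6,-8,0,0,0,0,0],[9,-12,0,0,0,0,0],[9,-12,0,0,0,0,0]]'; python3 -c "
from h import *
delta([.54,.3215,.25],.04)"
```

```text
time: 0.72
tool_pos: [0.3328, -0.1887, 0.2706]
tool_rot: [3.142, -0.0, 0.043]
contact_force: [1.0, -1.3, -0.0]
opening: 0.0461
time: 1.23
tool_pos: [0.4182, -0.0642, 0.2702]
tool_rot: [-3.141, 0.0, 0.049]
contact_force: [-0.3, 0.7, 0.5]
opening: 0.0066
t 1.225 pos [ 0.418 -0.064  0.27 ] rot [-3.141  0.     0.049] F [-0.278  0.729  0.476] open 0.006597446338507874 q [-0.334  0.132  1.735  0.001  1.275  1.187]
shift cm [ 14.056 -37.927   2.042] turn [-0.04   0.024  0.514]
```

```bash
python3 -m crank '[[2,-5.5,0,0,0,0,0],[4,-11,0,0,0,0,0],[6,-16.5,0,0,0,0,0],[8,-22,0,0,0,0,0],[10,-27,0,0,0,0,0]]' && python3 -m crank '[[2,-5.5,1,0,0,0,0],[4.1,-10.9,2,0,0,0.5,0],[4.1,-10.9,2,0,0,0.5,0],[4.1,-10.9,2,0,0,0.5,0]]'; python3 -c "
from h import *
delta([.54,.3215,.211],.04)
from cell import read_camera
import cv2
f=read_camera('side')['frame'][250:420,110:310,::-1];cv2.imwrite('pics/cap_s.png',cv2.resize(f,None,fx=4,fy=4,interpolation=2)[:600])
f=read_camera('top')['frame'][180:300,130:290,::-1];cv2.imwrite('pics/cap_t.png',cv2.resize(f,None,fx=4,fy=4,interpolation=2))"
```

```text
time: 1.85
tool_pos: [0.5057, 0.2081, 0.2704]
tool_rot: [3.141, 0.0, 0.043]
contact_force: [1.3, -0.4, -0.3]
opening: 0.0008
time: 2.35
tool_pos: [0.5416, 0.3168, 0.25]
tool_rot: [3.14, 0.001, 0.035]
contact_force: [0.0, 0.0, -0.6]
opening: 0.0002
t 2.35 pos [0.542 0.317 0.25 ] rot [3.14  0.001 0.035] F [ 0.027  0.039 -0.618] open 0.0001870869019498028 q [ 0.408  0.532  1.208 -0.001  1.403  1.944]
shift cm [-0.138 -0.477  3.903] turn [ 0.072  0.067 -0.307]
```

View pics/cap_s.png

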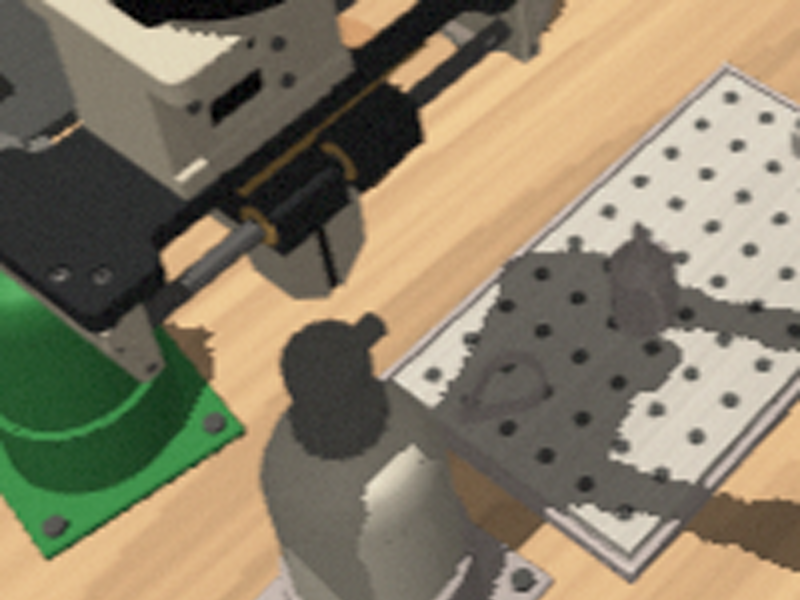

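View pics/cap_t.png

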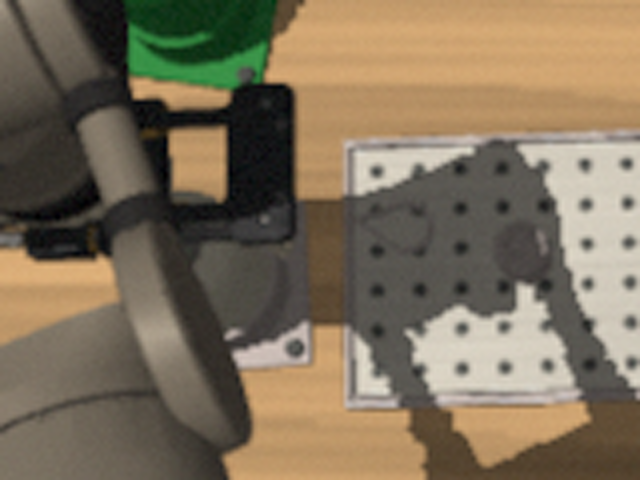

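```bash
python3 -m crank '[[-0.1,-0.5,2,0,0,0,0],[-0.1,-0.5,3.7,0,0,0,0],[-0.1,-0.5,3.7,0,0,0,0]]'; python3 -m crank '[[0,0,0.4,0,0,0,0],[0,0,0.7,0,0,0,0],[0,0,0.7,0,0,0,0]]';python3 -m crank '[[0,0,0.3,0,0,0,0],[0,0,0.3,0,0,0,0]]'
```

```text
time: 2.82
tool_pos: [0.54, 0.3214, 0.2132]
tool_rot: [3.141, 0.002, 0.034]
contact_force: [-0.7, -1.0, 0.1]
opening: 0.0008
time: 3.2
tool_pos: [0.5409, 0.3227, 0.2075]
tool_rot: [3.141, -0.002, 0.035]
contact_force: [-0.1, -1.9, 4.4]
opening: 0.0006
time: 3.45
tool_pos: [0.5409, 0.3228, 0.2039]
tool_rot: [3.141, -0.001, 0.035]
contact_force: [1.6, -3.0, 4.1]
opening: 0.0003
```

```bash
python3 -m crank '[[0,0,0.25,0,0,0,0],[0,0,0.25,0,0,0,0]]';python3 -m crank '[[0,0,0.2,0,0,0,0],[0,0,0.2,0,0,0,0]]'
```

```text
time: 3.7
tool_pos: [0.5409, 0.3228, 0.2015]
tool_rot: [3.141, -0.001, 0.035]
contact_force: [1.1, -3.2, 5.3]
opening: 0.0003
time: 3.95
tool_pos: [0.5409, 0.3228, 0.2012]
tool_rot: [-3.141, -0.003, 0.035]
contact_force: [-0.7, -5.5, 13.9]
opening: 0.0003
```

```bash
python3 -m crank '[[0,0,-1,0,0,0,0],[0,0,-3,0,0,0,0],[0,0,-5,0,0,0,0],[0,0,-7,0,0,0,0]]'; python3 -c "
from h import *
delta([.43,-.08,.27],.041)
from cell import read_camera
import cv2
f=read_camera('side')['frame'][250:420,110:310,::-1];cv2.imwrite('pics/cap_s2.png',cv2.resize(f,None,fx=4,fy=4,interpolation=2)[:600])
"
```

```text
time: 4.45
tool_pos: [0.5397, 0.3235, 0.2688]
tool_rot: [-3.141, 0.002, 0.036]
contact_force: [1.1, 0.2, 0.2]
opening: 0.0006
t 4.45 pos [0.54  0.323 0.269] rot [-3.141  0.002  0.036] F [1.083 0.23  0.216] open 0.0005726276670163972 q [0.418 0.526 1.168 0.001 1.45  1.953]
shift cm [-12.397  39.933  -0.099] turn [-0.014  0.127 -0.31 ]
```

View pics/cap_s2.png

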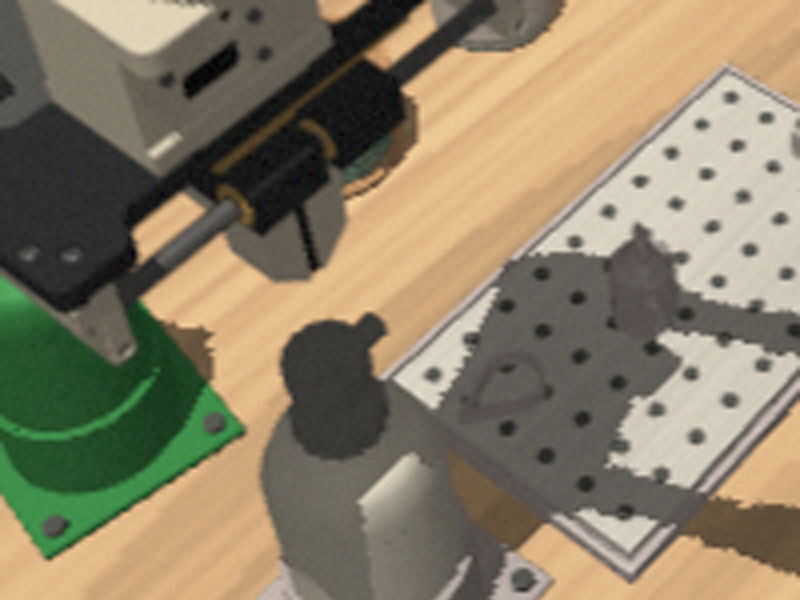

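The cap top is back at crop pixel (330,350), the same as before the press, so it has sprung up. Next, the tongs.

```bash
python3 -m crank '[[-0.5,5.8,0,0,0,0,0.2],[-1,11.6,0,0,0,0,0.4],[-1.5,17.4,0,0,0,0,0.6],[-2,23.2,0,0,0,0,1],[-2.5,29,0,0,0,0,1]]' >/dev/null; python3 -m crank '[[-0.5,5.5,0,0,0,0,1],[-1,11,0,0,0,0,1],[-1.5,16.5,0,0,0,0,1],[-2,22,2,0,0,0,1],[-2,22,2,0,0,0,1]]';python3 -c "
from h import *
delta([.492,-.2455,.11],.041)"
```

```text
time: 5.75
tool_pos: [0.5119, -0.1908, 0.2464]
tool_rot: [-3.139, 0.004, 0.03]
contact_force: [0.5, 0.4, -1.2]
opening: 0.0907
t 5.75 pos [ 0.512 -0.191  0.246] rot [-3.139  0.004  0.03 ] F [ 0.475  0.425 -1.169] open 0.09069152300537953 q [-0.497  0.383  1.46  -0.     1.303  1.044]
shift cm [-2.103  5.437 13.634] turn [-0.13   0.224 -0.617]
```

```bash
python3 -m crank '[[-1,3,3,0,0,-0.6,1],[-2.1,5.4,6,0,0,-0.6,1],[-2.1,5.4,10,0,0,-0.6,1],[-2.1,5.4,13,0,0,-0.6,1],[-2.1,5.4,13,0,0,-0.6,1]]';python3 -c "
from h import *
delta([.492,-.2455,.033],.041)
from cell import read_camera
import cv2
f=read_camera('side')['frame'][160:300,300:500,::-1];cv2.imwrite('pics/tg_s.png',cv2.resize(f,None,fx=4,fy=4,interpolation=2))
f=read_camera('top')['frame'][190:340,340:540,::-1];cv2.imwrite('pics/tg_t.png',cv2.resize(f,None,fx=4,fy=4,interpolation=2))"
```

```text
time: 6.38
tool_pos: [0.4931, -0.2408, 0.1169]
tool_rot: [-3.138, 0.004, 0.046]
contact_force: [-0.2, 0.4, 0.7]
opening: 0.0916
t 6.375 pos [ 0.493 -0.241  0.117] rot [-3.138  0.004  0.046] F [-0.19   0.415  0.705] open 0.09163971900091704 q [-0.594  0.522  1.625  0.001  1.     0.93 ]
shift cm [-0.1    0.496  8.391] turn [-0.229  0.248  0.306]
```

View pics/tg_s.png

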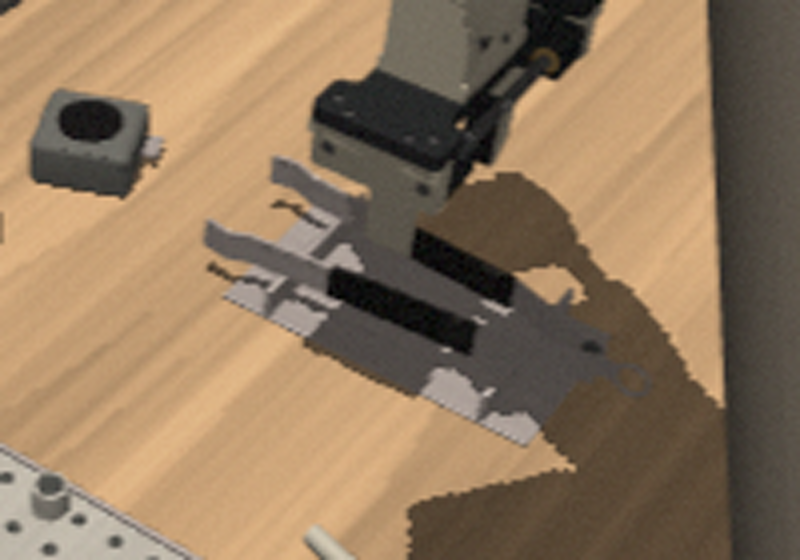

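View pics/tg_t.png

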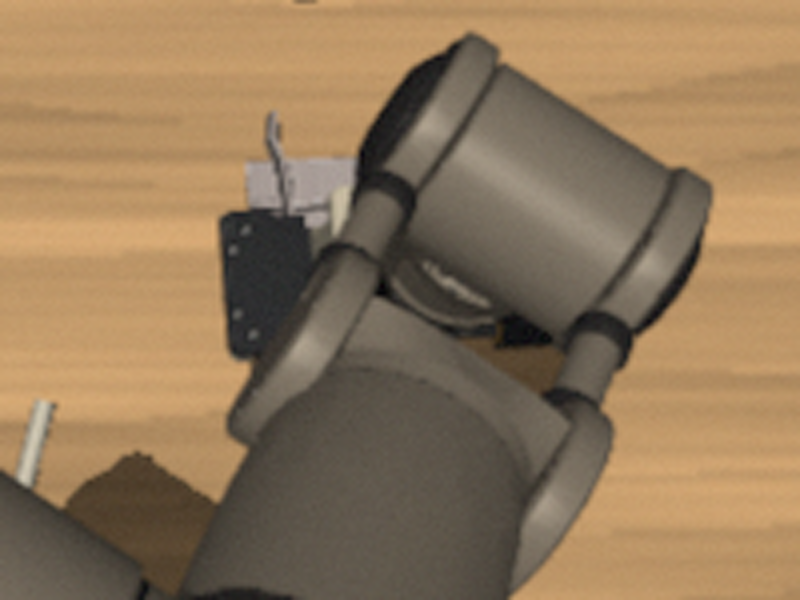

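```bash
python3 -m crank '[[-0.1,0.6,2,0,0,0.3,1],[-0.1,0.6,5,0,0,0.3,1],[-0.1,0.6,8,0,0,0.3,1],[-0.1,0.6,8.2,0,0,0.3,1],[-0.1,0.6,8.2,0,0,0.3,1]]';python3 -c "
from h import *
delta([.492,-.247,.033],.041)"
```

```text
time: 7.1
tool_pos: [0.4946, -0.2494, 0.0388]
tool_rot: [3.14, -0.002, 0.041]
contact_force: [-0.2, -0.9, -0.1]
opening: 0.0918
t 7.1 pos [ 0.495 -0.249  0.039] rot [ 3.14  -0.002  0.041] F [-0.205 -0.893 -0.119] open 0.09184955904894042 q [-0.605  0.637  1.681  0.     0.821  0.925]
shift cm [-0.248 -0.252  0.579] turn [ 0.094 -0.126 -0.018]
```

```bash
python3 -m crank '[[0,0,0.4,0,0,0,1],[0,0,0.4,0,0,0,1],[0,0,0.4,0,0,0,1]]';python3 -c "
from h import *
delta([.492,-.247,.033],.041)"
```

```text
time: 7.48
tool_pos: [0.4937, -0.2491, 0.0335]
tool_rot: [3.141, -0.001, 0.04]
contact_force: [0.1, 0.5, -0.7]
opening: 0.0919
t 7.475 pos [ 0.494 -0.249  0.034] rot [ 3.141 -0.001  0.04 ] F [ 0.09   0.491 -0.671] open 0.09191083094212074 q [-0.606  0.644  1.686 -0.     0.811  0.925]
shift cm [-0.157 -0.221  0.053] turn [ 0.028 -0.033 -0.039]
```

```bash
python3 -m crank '[[-0.1,-0.2,0,0,0,0,0.75],[-0.1,-0.2,0,0,0,0,0.66],[-0.1,-0.2,0,0,0,0,0.6],[-0.1,-0.2,0,0,0,0,0.6],[-0.1,-0.2,0,0,0,0,0.6]]' 30;python3 -m crank '[[0,0,0,0,0,0,0.6]]';python3 -c "
from h import *
delta([.492,-.247,.033],.041)
from cell import read_camera
import cv2
f=read_camera('side')['frame'][160:300,300:500,::-1];cv2.imwrite('pics/gr_s.png',cv2.resize(f,None,fx=4,fy=4,interpolation=2))"
```

```text
time: 8.1
tool_pos: [0.4924, -0.2471, 0.0331]
tool_rot: [3.141, -0.0, 0.04]
contact_force: [-0.4, -0.9, 0.0]
opening: 0.0554
time: 8.22
tool_pos: [0.4925, -0.2471, 0.0331]
tool_rot: [3.141, -0.0, 0.04]
contact_force: [0.8, -0.6, -0.6]
opening: 0.0555
t 8.225 pos [ 0.492 -0.247  0.033] rot [ 3.141 -0.     0.04 ] F [ 0.796 -0.602 -0.565] open 0.05553494896585851 q [-0.604  0.643  1.691 -0.     0.808  0.926]
shift cm [-0.045 -0.012  0.013] turn [ 0.01  -0.007 -0.039]
```

View pics/gr_s.png

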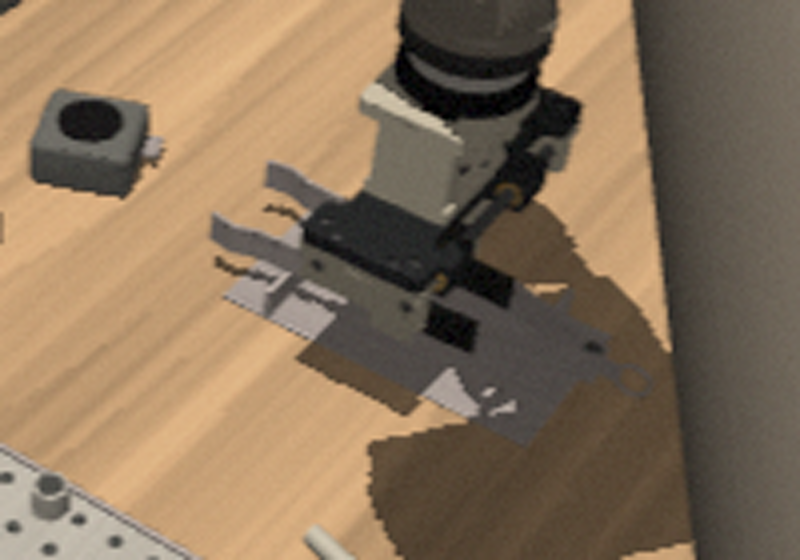

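```bash
python3 -m crank '[[0,0,-1,0,0,0,0.6],[0,0,-3,0,0,0,0.6],[0,0,-5.5,0,0,0,0.6],[0,0,-8.5,0,0,0,0.6],[0,0,-12,0,0,0,0.6]]';python3 -m crank '[[0,0,-1,0,0,0,0.6],[0,0,-1,0,0,0,0.6]]'; python3 -c "
from h import *
delta([.445,.137,.16],.041)
from cell import read_camera
import cv2
f=read_camera('side')['frame'][110:250,300:500,::-1];cv2.imwrite('pics/li_s.png',cv2.resize(f,None,fx=4,fy=4,interpolation=2))"
```

```text
time: 8.9
tool_pos: [0.492, -0.2468, 0.1543]
tool_rot: [-3.141, 0.001, 0.04]
contact_force: [0.7, -0.2, -1.6]
opening: 0.0551
time: 9.15
tool_pos: [0.4924, -0.247, 0.1633]
tool_rot: [3.141, -0.001, 0.04]
contact_force: [-0.7, -0.6, -1.6]
opening: 0.0554
t 9.15 pos [ 0.492 -0.247  0.163] rot [ 3.141 -0.001  0.04 ] F [-0.685 -0.578 -1.601] open 0.05542037891537134 q [-0.604  0.466  1.573 -0.     1.102  0.926]
shift cm [ -3.185 -38.564   0.304] turn [ 0.031 -0.036 -0.038]
```

View pics/li_s.png

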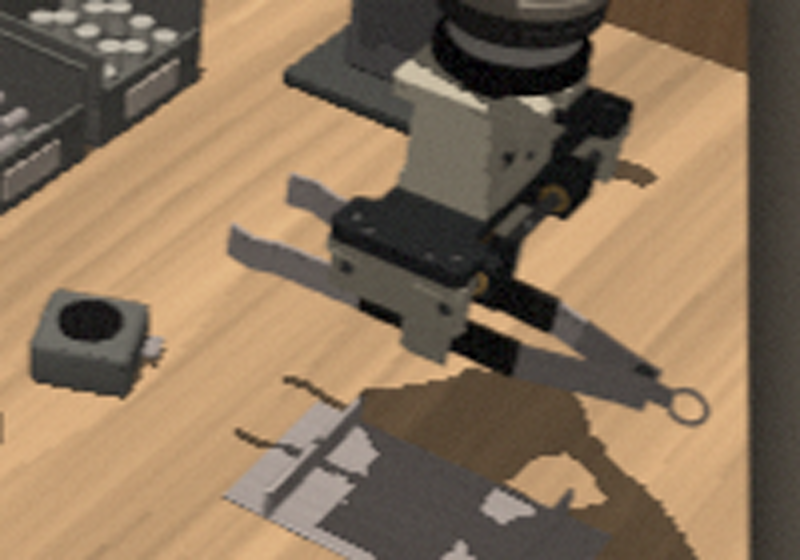

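Run:
```python
from h import *
g=np.array([.4924,-.247,.1633]);a=np.array([np.cos(.04),np.sin(.04),0]);b=np.array([-a[1],a[0],0])
for n,p in dict(jl=g+.126*a+.031*b+[0,0,.009],jr=g+.126*a-.031*b+[0,0,.009],ring=g-.130*a,gr=g).items():
    q=proj('side',p); print(n,(q-[300,110]+.5)*4-.5)
```

```text
jl [231.05803002 229.28003691]
jr [291.16268407 178.50658507]
ring [691.16390473 399.1349945 ]
gr [461.09063338 301.88020889]
```

```bash
python3 -m crank '[[-0.3,-2,0,0,0,0,0.6],[-0.7,-6,0,0,0,0,0.6],[-1,-11,0,0,0,0,0.6],[-1.5,-16,0,0,0,0,0.6],[-2,-21,0,0,0,0,0.6]]';python3 -m crank '[[-0.4,-5,0,0,0,0,0.6],[-0.8,-10,0,0,0,0,0.6],[-1,-14,0,0,0,0,0.6],[-1.2,-17,0,0,0,0,0.6],[-1.2,-17.5,0,0,0,0,0.6]]';python3 -m crank '[[0,0,0,0,0,0,0.6],[0,0,0,0,0,0,0.6]]'; python3 -c "
from h import *
delta([.4454,.1366,.10],.04)
from cell import read_camera
import cv2
f=read_camera('side')['frame'][190:340,160:360,::-1];cv2.imwrite('pics/ov_s.png',cv2.resize(f,None,fx=4,fy=4,interpolation=2))
f=read_camera('top')['frame'][190:340,190:390,::-1];cv2.imwrite('pics/ov_t.png',cv2.resize(f,None,fx=4,fy=4,interpolation=2))"
```

```text
time: 9.82
tool_pos: [0.4623, -0.0354, 0.162]
tool_rot: [-3.141, 0.002, 0.04]
contact_force: [0.5, 0.6, -1.1]
opening: 0.0553
time: 10.45
tool_pos: [0.4431, 0.1382, 0.1621]
tool_rot: [3.142, 0.002, 0.044]
contact_force: [0.1, 0.0, -1.9]
opening: 0.055
time: 10.7
tool_pos: [0.4447, 0.1356, 0.1628]
tool_rot: [3.141, 0.001, 0.039]
contact_force: [1.2, 0.0, -1.5]
opening: 0.0552
t 10.7 pos [0.445 0.136 0.163] rot [3.141 0.001 0.039] F [ 1.18   0.022 -1.479] open 0.055228202935842 q [ 0.131  0.325  1.805 -0.     1.013  1.663]
shift cm [ 0.074 -0.104  6.28 ] turn [ 0.022  0.036 -0.035]
```

View pics/ov_s.png

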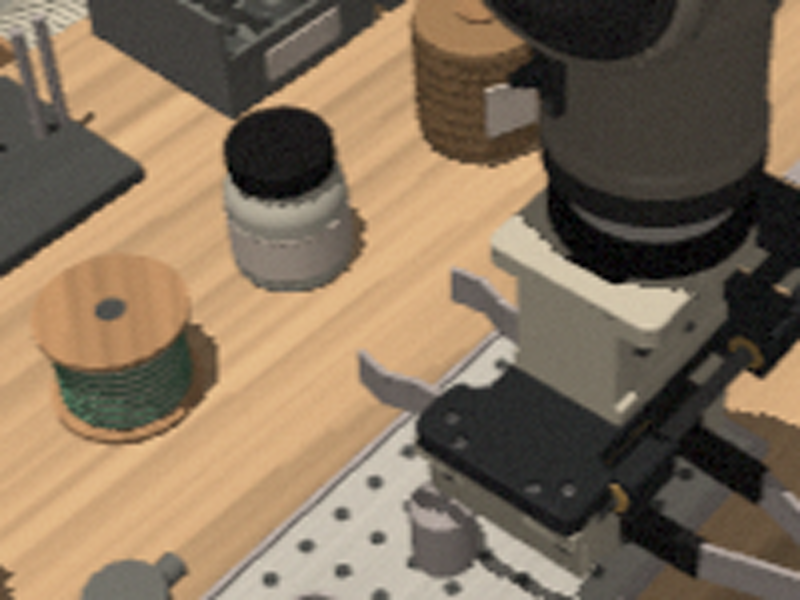

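View pics/ov_t.png

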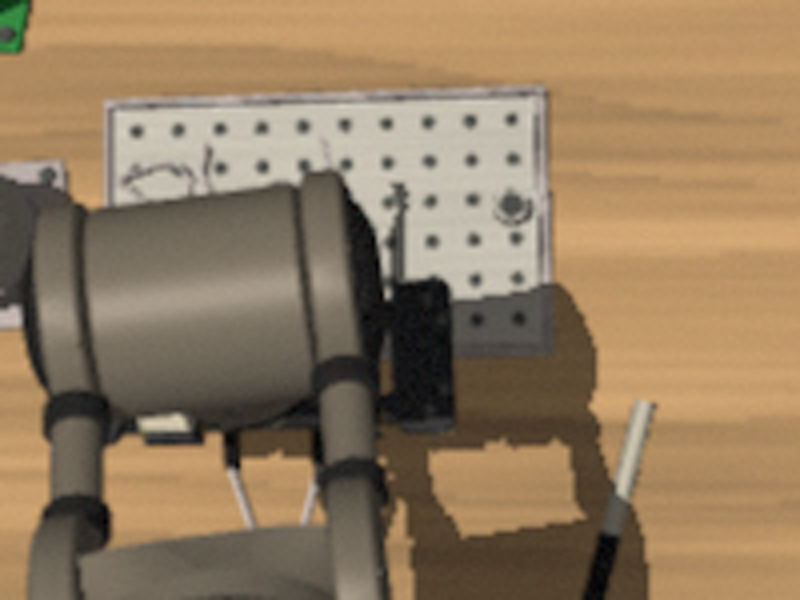

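```bash
python3 -m crank '[[0,-0.1,1.5,0,0,0,0.6],[0.1,-0.1,3.5,0,0,0,0.6],[0.1,-0.1,5.5,0,0,0,0.6],[0.1,-0.1,6.5,0,0,0,0.6],[0.1,-0.1,6.5,0,0,0,0.6]]';python3 -m crank '[[0,0,0,0,0,0,0.6]]'; python3 -c "
from h import *
delta([.4454,.1366,.037],.04)
from cell import read_camera
import cv2
f=read_camera('side')['frame'][230:380,160:360,::-1];cv2.imwrite('pics/ov_s2.png',cv2.resize(f,None,fx=4,fy=4,interpolation=2))"
```

```text
time: 11.42
tool_pos: [0.4457, 0.137, 0.0977]
tool_rot: [3.141, 0.001, 0.04]
contact_force: [0.5, -0.4, -1.4]
opening: 0.0554
time: 11.55
tool_pos: [0.4464, 0.1373, 0.0987]
tool_rot: [-3.142, -0.001, 0.04]
contact_force: [0.1, -0.0, -0.9]
opening: 0.0554
t 11.55 pos [0.446 0.137 0.099] rot [-3.142 -0.001  0.04 ] F [ 0.128 -0.044 -0.862] open 0.05540241097184219 q [ 0.134  0.422  1.875 -0.     0.843  1.665]
shift cm [-0.105  0.067  6.167] turn [-0.002 -0.065  0.001]
```

View pics/ov_s2.png

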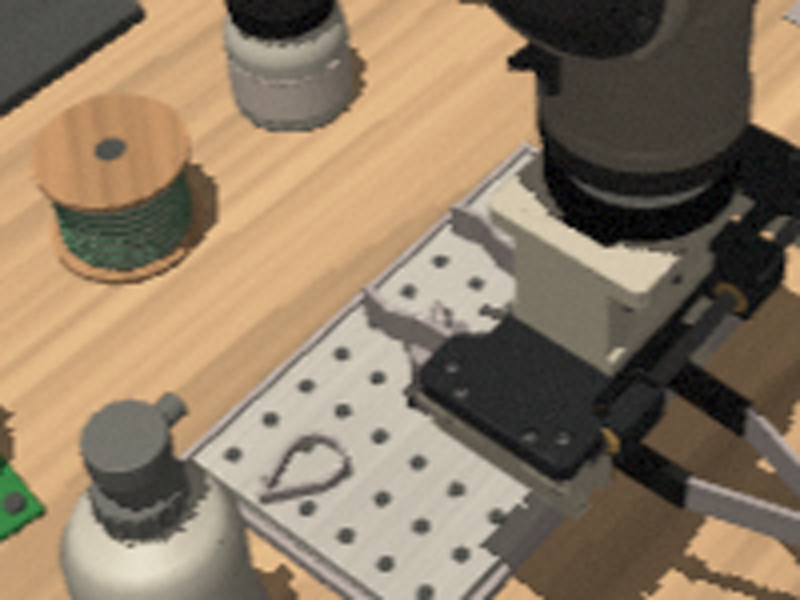

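```bash
python3 -m crank '[[-0.1,0,1.5,0,0,0,0.6],[-0.1,0,3,0,0,0,0.6],[-0.1,0,4.5,0,0,0,0.6],[-0.1,0,6,0,0,0,0.6],[-0.1,0,6.1,0,0,0,0.6]]';python3 -m crank '[[0,0,0,0,0,0,0.6],[0,0,0,0,0,0,0.6]]'; python3 -c "
from h import *
delta([.4454,.1366,.037],.04)
from cell import read_camera
import cv2
f=read_camera('side')['frame'][230:380,160:360,::-1];cv2.imwrite('pics/ov_s3.png',cv2.resize(f,None,fx=4,fy=4,interpolation=2))"
```

```text
time: 12.22
tool_pos: [0.4447, 0.1373, 0.0369]
tool_rot: [3.141, 0.001, 0.04]
contact_force: [0.3, 0.7, -0.5]
opening: 0.0552
time: 12.48
tool_pos: [0.4454, 0.1374, 0.0378]
tool_rot: [-3.142, -0.002, 0.04]
contact_force: [-0.4, -0.2, -0.9]
opening: 0.0553
t 12.475 pos [0.445 0.137 0.038] rot [-3.142 -0.002  0.04 ] F [-0.351 -0.192 -0.89 ] open 0.05531201206544381 q [ 0.135  0.528  1.928 -0.     0.684  1.665]
shift cm [-0.001  0.084  0.081] turn [-0.003 -0.087  0.023]
```

View pics/ov_s3.png

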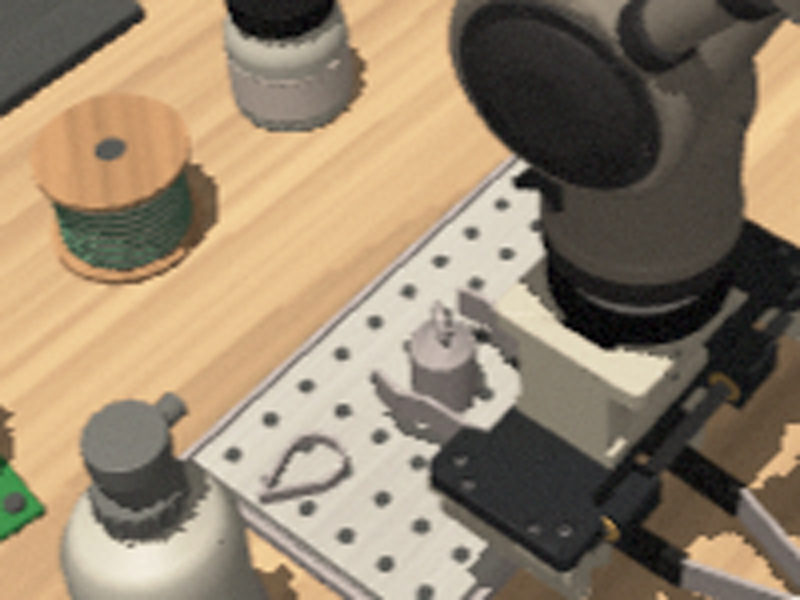

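Run:
```python
from h import *
g=np.array([.4454,.1374,.0378]);a=np.array([np.cos(.04),np.sin(.04),0]);b=np.array([-a[1],a[0],0])
for n,p in dict(mid=g+.11*a,midtop=g+.11*a+[0,0,.052-.0378],tipl=g+.126*a+.03*b+[0,0,.01],tipr=g+.126*a-.03*b+[0,0,.01]).items():
    q=proj('side',p); print(n,(q-[160,230]+.5)*4-.5)
```

```text
mid [446.68092156 360.707019  ]
midtop [445.35804899 342.4092312 ]
tipl [378.11993845 372.03853376]
tipr [460.58367926 292.37977082]
```

```bash
python3 -m crank '[[0,0,0,0,0,0,0.55],[0,0,0,0,0,0,0.52],[0,0,0,0,0,0,0.49],[0,0,0,0,0,0,0.47],[0,0,0,0,0,0,0.45]]' 35;python3 -m crank '[[0,0,0,0,0,0,0.43],[0,0,0,0,0,0,0.41],[0,0,0,0,0,0,0.38],[0,0,0,0,0,0,0.35],[0,0,0,0,0,0,0.3]]'; python3 -m crank '[[0,0,0,0,0,0,0.3],[0,0,0,0,0,0,0.3]]';python3 -c "
from h import *
from cell import read_camera
import cv2
f=read_camera('side')['frame'][230:380,160:360,::-1];cv2.imwrite('pics/ov_s4.png',cv2.resize(f,None,fx=4,fy=4,interpolation=2))"
```

```text
time: 13.15
tool_pos: [0.4449, 0.1373, 0.0371]
tool_rot: [3.142, 0.0, 0.04]
contact_force: [0.2, 0.1, -1.2]
opening: 0.0418
time: 13.78
tool_pos: [0.4449, 0.1373, 0.0371]
tool_rot: [3.142, -0.0, 0.04]
contact_force: [-0.4, -0.8, -0.2]
opening: 0.0399
time: 14.02
tool_pos: [0.4449, 0.1373, 0.0371]
tool_rot: [3.141, -0.0, 0.04]
contact_force: [-0.5, -0.5, -0.7]
opening: 0.04
```

View pics/ov_s4.png

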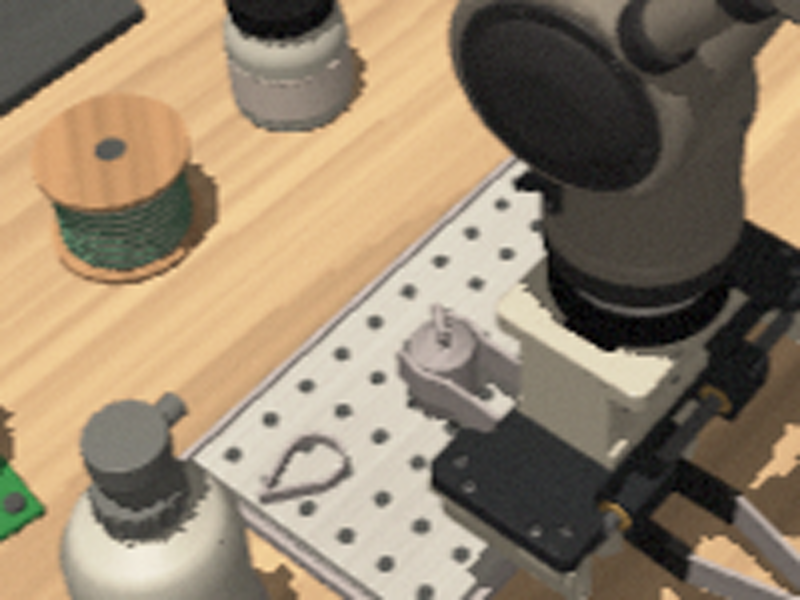

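```bash
python3 -m crank '[[0,0,-0.5,0,0,0,0.3],[0,0,-1.5,0,0,0,0.3],[0,0,-3,0,0,0,0.3],[0,0,-4.5,0,0,0,0.3],[0,0,-6,0,0,0,0.3]]';python3 -m crank '[[0,0,-1.5,0,0,0,0.3],[0,0,-3,0,0,0,0.3],[0,0,-4,0,0,0,0.3],[0,0,-4.5,0,0,0,0.3],[0,0,-4.5,0,0,0,0.3]]'; python3 -m crank '[[0,0,0,0,0,0,0.3],[0,0,0,0,0,0,0.3],[0,0,0,0,0,0,0.3],[0,0,0,0,0,0,0.3]]';python3 -c "
from h import *
from cell import read_camera
import cv2
f=read_camera('side')['frame'][190:340,160:360,::-1];cv2.imwrite('pics/up_s.png',cv2.resize(f,None,fx=4,fy=4,interpolation=2))
f=read_camera('top')['frame'][190:340,190:390,::-1];cv2.imwrite('pics/up_t.png',cv2.resize(f,None,fx=4,fy=4,interpolation=2))
g=np.array([.4454,.1374,.141]);a=np.array([np.cos(.04),np.sin(.04),0])
for z in(.105,.157): print((proj('side',[.555,.1415,z])-[160,190]+.5)*4-.5)
"
```

```text
time: 14.7
tool_pos: [0.4448, 0.1374, 0.0982]
tool_rot: [3.142, -0.0, 0.04]
contact_force: [0.1, -0.5, -2.3]
opening: 0.0403
time: 15.32
tool_pos: [0.4448, 0.1373, 0.1422]
tool_rot: [3.142, -0.0, 0.04]
contact_force: [0.8, -0.5, -2.7]
opening: 0.0405
time: 15.82
tool_pos: [0.4448, 0.1373, 0.1419]
tool_rot: [3.141, 0.0, 0.04]
contact_force: [-0.6, -1.0, -2.9]
opening: 0.0399
[441.11609081 430.47772312]
[435.62202613 353.92316217]
```

View pics/up_s.png

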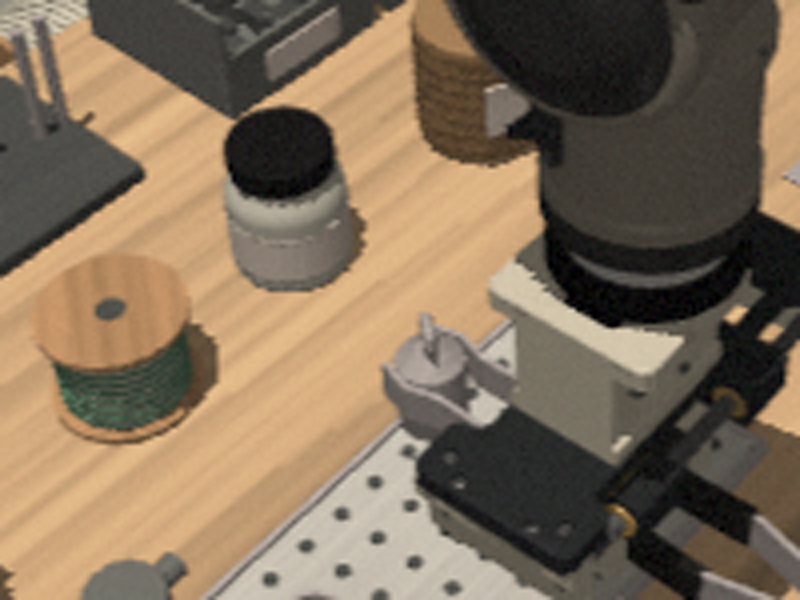

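View pics/up_t.png

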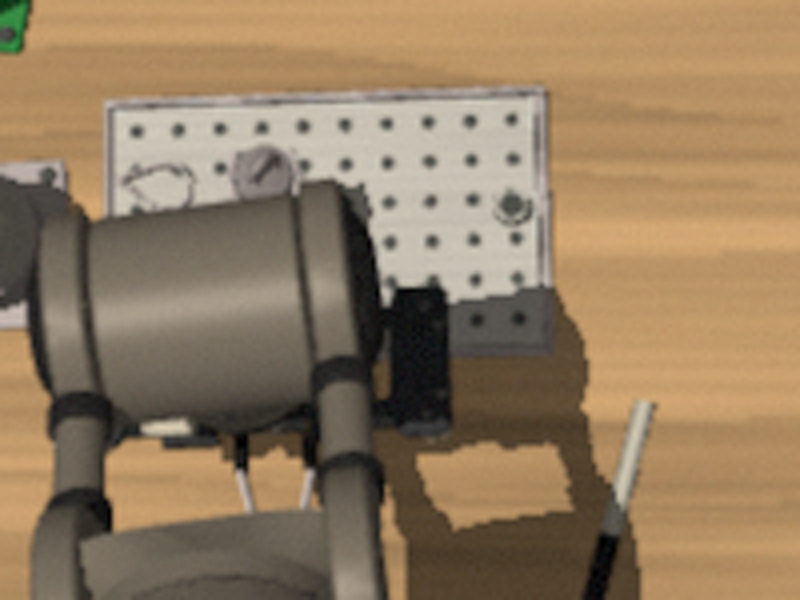

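```bash
python3 -m crank '[[0,0,0,0,0,0,0.3],[0,0,0,0,0,0,0.3],[0,0,0,0,0,0,0.3],[0,0,0,0,0,0,0.3],[0,0,0,0,0,0,0.3]]';python3 -m crank '[[0,0,0,0,0,0,0.3],[0,0,0,0,0,0,0.3],[0,0,0,0,0,0,0.3],[0,0,0,0,0,0,0.3],[0,0,0,0,0,0,0.3]]';python3 -c "
from h import *
from cell import read_camera
import cv2
f=read_camera('side')['frame'];g=np.ascontiguousarray(f[190:340,160:360,::-1]);h=cv2.resize(g,None,fx=4,fy=4,interpolation=2);cv2.imwrite('pics/up_s2.png',h)
o=cv2.imread('pics/up_s.png');sl=np.s_[300:450,370:500]
print(cv2.phaseCorrelate(cv2.cvtColor(o[sl],6).astype(float),cv2.cvtColor(h[sl],6).astype(float)))
cv2.imwrite('pics/side_all.png',f[:,:,::-1])
"
```

```text
time: 16.55
tool_pos: [0.4449, 0.1373, 0.1421]
tool_rot: [3.141, -0.0, 0.04]
contact_force: [0.6, -1.0, -1.5]
opening: 0.04
time: 17.18
tool_pos: [0.4448, 0.1374, 0.1421]
tool_rot: [3.142, 0.0, 0.04]
contact_force: [-0.5, -0.3, -2.0]
opening: 0.0398
((0.5358414775601403, -0.02284703325734938), 0.8509750176019233)
```

View pics/side_all.png

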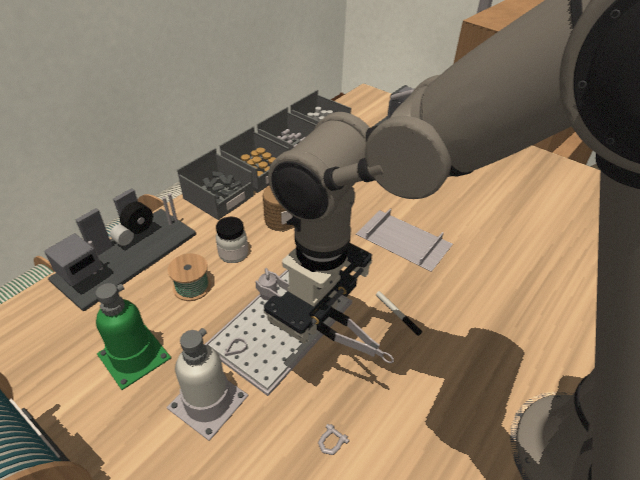

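The fitting hangs at pixel (268,282) and shifted by about 0.1 px over 1.3 s. The cap is up and the bystanders in view are where they were, so I'm handing in.

```bash
python3 -c "
from cell import robot
print(robot.hand_in()); o=robot.observe(); print(o['time'],o['tool_pos'],o['opening'])"
```

```text
the job is handed in; nothing more can be done
None
the job is handed in; nothing more can be done
```

I carried out the whole job and handed it in at about 17 s of the 51 s. The hand-in reports no verdict, so my last checks are all I have to go on.

- **Spray cap:** I pressed it with the closed fingertips until it bottomed out, with the reading at 13.9 N and the tool stopped. The next side picture showed the cap back at its original height.
- **Tongs:** I gripped them on the sleeves and lifted them level off the rest. I then lowered the open jaws around the fitting and closed them. The opening stopped at 40 mm, which is what a held fitting should give.
- **Lift:** I raised the tongs 105 mm, so the fitting's foot is an estimated 95–105 mm above the grid and over the tray. It sat about 1–2 px off its predicted place in the side picture, which I read as a sag of a few millimetres.
- **Last check:** Over 1.3 s of waiting the fitting moved about 0.1 px, and the opening held at 40 mm. The downward force read 1.5 to 2.9 N, against about 2 N expected for the tongs and fitting.
- **Other things:** The fingers and arm appear to have stayed clear of the fitting. The bystanders I could see had not moved. In the last side picture the arm hid the tape measure and the sleeve. The sleeve was in place in the top view taken just after the lift. The tape measure was last seen in place when I lifted the tongs.

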